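# Latch the board test fixture shut

### The arm

A 6-joint arm with a two-finger parallel gripper is mounted at the origin on the work surface. World frame = base frame: x ahead of the robot, y to its left, z up, the work surface at z = 0. Lengths are in m, angles in rad, forces in N, time in s.
With the tool pointing down it reaches from about 0.35 to 0.975 m from the base axis. Payload 4.9 kg.
Tool frame: the origin (TCP) lies at the very end of the fingers, on their centre line; the grasp point (between the pads) lies 19 mm behind it (ctrl.pinch_z is the distance from the TCP to the grasp point, in m); z points along the fingers, y is the direction in which the jaws open and shut (so a half turn about z gives the same grasp; the last joint's range is limited). The gripper opens to 85 mm and grips with 20 to 120 N. Pads are 22 mm wide; open, the fingers measure 114 mm over their backs; the gripper's body (76 mm by 85 mm) begins 54 mm behind the grasp point. The pads swing forward as they close: fully open they stand 13 mm farther back than shut.
Start: joints at [-1.331, 0.053, 1.613, -0, 1.476, -0.119], TCP at [0.219, -0.585, 0.231] pointing down, gripper open.
Joint ranges: [-3.01, 3.01], [-1.01, 2.22], [0.06, 2.58], [-1.02, 4.17], [0.09, 2.62], [-3.14, 3.14]. Speed limits (rad/s): [2.57, 2.57, 3.14, 3.14, 3.14, 3.14].

### API

Orientations are given as a rotation vector (axis times angle).
In Python, from station import ctrl gives the robot as it stands.
- The arm moves only by the tool carry_out, never from a script. Its argument "series" is a list of rows, each a list of 7 numbers: the shift along the world's x, y, z each as a share of 0.025 m, from -1 to 1, then the turn, a rotation vector about the world's x, y, z each as a share of 0.1 rad, from -1 to 1, then the opening, from 0 (shut) to 1 (fully open). A call has 1 to 12 rows; each row shifts and turns the commanded pose from where the row before left it; what a row does not reach is not made up. A row lasts 1/10 s, in which the tool goes at most 50 mm and 8.59 degrees, less where a joint would pass 70% of its speed; a pose out of reach is approached as far as the arm can. A call with a number of a shift or a turn outside -1 to 1 is refused whole. A call with a gripper value outside its range is refused whole. The fingers move at their own pace and stop on an object; "grip_force" is the grip in N (left out, the last holds). Time passes only in rows, so rows that do not move let the fingers close. It gives the time, the measured TCP pose, the force and the opening at its end, in the units of the state.
- ctrl.get_obs(): the state, without advancing time (a new reading comes with each control period).
- ctrl.get_image(name): name is "side" or "top" or "wrist"; returns a dict with "frame" (384x512x3 uint8, blue, green, red), "fx", "fy", "cx", "cy" (pixels), "R" (3x3) and "t" (3): a world point X has camera coordinates R X + t; the wrist camera has in their place "hand_eye" (4x4, takes a point from camera to tool coordinates, whose origin is the TCP and whose axes are the flange's). Camera axes: x right, y down, z forward; pixel columns grow to the right and rows downward; lengths in m; the calibration is good to about 2 mm. The wrist camera is an equidistant fisheye: a pixel r from the principal point sees the ray r / f radians off the axis. A picture is of the moment at which its call begins: read the wrist's pose just before it. There is no depth.
- ctrl.finish_job(): hands the job in, once; it reports no verdict.
Trained networks look in a picture, given as the dict that the camera call returned (one of the last four; its "shot" number tells which), for a name from the list of things; names that differ only in an ending like _2 or _b are one class to them, and where a whole thing is asked for, a point or a joint stands for the part that bears it (a point fixed in the world has none). Each returns a list of dicts, best first, with "p" (0 to 1); they miss things now and then, are a little off and sometimes report something else, mostly with a low value. They report only what shows in the picture. A call takes as long as a camera call.
- ctrl.trace(picture, name): "mask" (384x512 bool, what is visible of it) and "rect" ([left, top, width, height] as shares, 0 to 1, of the picture: columns of its width, rows of its height, round what is visible of it).
- ctrl.mark_of(picture, name): "position" ([column, row] as shares, 0 to 1, of the picture: columns of its width, rows of its height: a listed point, or the origin of a listed thing).
The state is a dict: "t": time; "q": joint angles; "dq": joint speeds; "effort": joint torques, N m; "tool_pos": TCP position; "tool_rot": TCP orientation; "contact_force": force on the tool from outside, world axes, zero at the start; "wrist_torque": the same for the moment, N m; "opening": finger opening in m.
Only numpy, scipy, OpenCV 4.12 (cv2) and the standard library are available. Lean on these libraries where they do the work, as an engineer would, in place of code of your own. Each camera call takes 0.05 s, during which the arm holds its last target.

### The job

Close the board test fixture: take the latch bar by its ball knob, lift its tooth over the low wall of the keeper, slide the spring-loaded carriage in with it and gently lower the bar fully down into the keeper's notch, so that the carriage stays latched when you let go. The keeper is only a light part, so never press or bump the tooth hard against it (stay under 12 N), and leave the mouse, label roll and clear block where they are.

Things in the scene. Friction and masses are not known exactly. Their poses are not given: they have to be found in the camera images.
- fixture: Black base plate of the test fixture, 180 x 350 x 20 mm, fixed to the bench. Origin on the bench surface, z up; its +y axis (long side) is the way the carriage slides in, towards a black contact block (100 x 60 mm, 71 mm high, centred at x -20, y +125 mm). Latch bar and keeper lie along the line x = +60 mm of this frame. The fixture's parts do not move apart from carriage and bar.
- slot (a point): Middle of the slot in which the keeper is bolted, at bench height; fixed to the fixture. The middle of the keeper's notch lies along the fixture's y anywhere within 18 mm either way of this point, different each time; that offset is NOT measured and must be seen or felt. The keeper does not move during the job.
- slot_end (a point): Point 50 mm past slot along the fixture's +y. The KEEPER is a steel block, 34 mm wide in x; going in +y: a low wall 12 mm thick, top 48 mm above the bench; a notch 13 mm long; a tall wall 40 mm thick, top 75 mm above the bench, which stops the tooth of a bar raised less than about 0.25 rad (felt at the knob). Tooth against keeper must stay under 12 N.
- carriage (a joint): Aluminium carriage (100 x 130 mm, 48 mm high) with a green circuit board. Metres slid in along the fixture's +y: 0 = out (start), at most 0.074. A spring pushes it out: 3.2 N at 0, 5.6 N at 0.06; a damper adds 0.8 N per 10 mm/s. The tooth meets the low wall at 0.024, the tall wall at 0.049, and rests latched against the notch's outer side at 0.044, each plus the keeper's unknown offset (within 0.018 either way).
- latch (a joint): Steel latch bar, 114 mm long, 14 mm wide, hinged on the carriage, falling by its own weight (about 0.2 kg). Radians: 0 = level, fully down (at the start, and again when fully down in the notch), growing as its free end is lifted, at most 1.1. The tooth clears the low wall above about 0.085 rad; lying on top of it the bar reads about 0.08.
- hinge (a point): Centre of the latch bar's hinge pin (axis along the fixture's x), 46 mm above the bench; it moves with the carriage, along the line x = +60 mm of the fixture.
- knob (a point): Centre of the black ball knob, 26 mm in diameter, on a 10 mm stem on the latch bar. With the bar level it is 100 mm above the bench, 75 mm from the hinge towards the fixture's +y and 54 mm above the hinge; it moves with carriage and bar. Free space all round; the bar's top face is 71 mm above the bench.
- tooth: Steel tooth at the free end of the latch bar, 14 mm wide, 8 mm thick along the bar, reaching down from it. Origin at the middle of its lower end: with the bar level 39 mm above the bench and 110 mm from the hinge towards the fixture's +y. Its clearance in the notch is 5 mm in all.
- mouse_mid (a point): Middle of a black computer mouse, 60 x 100 x 32 mm, loose on the bench, to be left alone.
- roll_mid (a point): Middle of a white roll of labels standing upright, 76 mm in diameter, 56 mm high, loose on the bench, to be left alone.
- block_mid (a point): Middle of a clear acrylic block, 45 x 45 x 28 mm, loose on the bench, to be left alone.

How it is judged:
By the outcome, as a careful person would: the job done as asked, in the order asked, and still so for the second after the job is handed in, with the robot touching nothing.
It also fails if it takes over 67 s, if anything falls off the work surface, if the arm or the gripper's body presses on something with over 40 N, if the wrist force passes 120 N, or if a joint passes its speed limit or range.

## Working session

There is one attempt and no reset: what is moved stays moved. The work goes in short steps, Python scripts to look and compute and a tool call to move; the robot and the scene stay as the last step left them, time stands still between calls to the robot, and variables do not carry over. Pictures are saved under pics/ and viewed, and the job is handed in when it is done.

Besides the shell and the picture viewer there is one more tool, called after "Call:" as name([rows], argument=value, ...), one row to a line, values as JSON. carry_out: Moves the arm, as the interface text tells. Shift numbers are shares of 0.025 m and turn numbers shares of 0.1 rad, none past 1 either way. Its arguments: {"type":"object","properties":{"series":{"type":"array"},"grip_force":{"type":"number"}},"required":["series"]}

```bash
ls; mkdir -p pics
cat > h.py <<'E'
import numpy as np, cv2
from station import ctrl
from scipy.spatial.transform import Rotation as R
def ray(p,uv):
    d=np.array([(uv[0]-p['cx'])/p['fx'],(uv[1]-p['cy'])/p['fy'],1.])
    Rm=np.array(p['R']);t=np.array(p['t']); o=-Rm.T@t; d=Rm.T@d
    return o,d/np.linalg.norm(d)
def at_z(p,uv,z):
    o,d=ray(p,uv); return o+d*(z-o[2])/d[2]
def proj(p,X):
    c=np.array(p['R'])@np.array(X)+np.array(p['t']); return np.array([p['fx']*c[0]/c[2]+p['cx'],p['fy']*c[1]/c[2]+p['cy']])
def tri(rs):
    A=np.zeros((3,3));b=np.zeros(3)
    for o,d in rs:
        M=np.eye(3)-np.outer(d,d);A+=M;b+=M@o
    x=np.linalg.solve(A,b); return x,[np.linalg.norm((np.eye(3)-np.outer(d,d))@(x-o)) for o,d in rs]
def mk(p,n):
    r=ctrl.mark_of(p,n); 
    return [(round(q['p'],2),np.array(q['position'])*[512,384]) for q in r]
E
python3 - <<'E'
from h import *
print(ctrl.get_obs())
for n in ['side','top']:
    p=ctrl.get_image(n); cv2.imwrite(f'pics/{n}0.png',p['frame'])
    print(n,'cam pos',-np.array(p['R']).T@p['t'],p['fx'])
    for k in ['fixture','slot','slot_end','hinge','knob','tooth','mouse_mid','roll_mid','block_mid']:
        z={'fixture':0,'slot':0,'slot_end':0,'hinge':.046,'knob':.1,'tooth':.039}.get(k,.02)
        for pr,uv in mk(p,k)[:2]: print(k,pr,uv.round(1),at_z(p,uv,z).round(4))
E
```

```text
pics
{'t': 0.0, 'q': array([-1.33103348e+00,  5.33438873e-02,  1.61430912e+00, -3.40554234e-05,
        1.47599160e+00, -1.18989980e-01]), 'dq': array([-0.0006152 ,  0.00125957,  0.00040439,  0.0005376 , -0.00019277,
       -0.00078607]), 'effort': array([ 1.37033072e-03, -3.93681979e+01, -3.70174384e+01, -1.79949925e-04,
        7.06215680e-03,  1.55248733e-05]), 'tool_pos': array([ 0.21928877, -0.58459603,  0.23006203]), 'tool_rot': array([-3.08917199e+00, -5.60150450e-01,  2.47509558e-04]), 'contact_force': array([-0.55100252,  1.25150476, -0.51465974]), 'wrist_torque': array([-0.03876223, -0.01025948, -0.02237288]), 'opening': 0.08542083297877784}
side cam pos [0.22436079 0.66413907 0.84874792] 482.02467356503445
fixture 0.71 [293.7 255. ] [0.5103 0.065  0.    ]
fixture 0.57 [331.4 240.2] [ 0.4582 -0.0173  0.    ]
slot 0.76 [293.5 257.7] [ 0.5071  0.0717 -0.    ]
slot_end 0.6 [285.2 271.8] [0.5038 0.1143 0.    ]
hinge 0.64 [319.2 197.6] [ 0.5262 -0.0816  0.046 ]
knob 0.7 [306.5 202.4] [ 0.5226 -0.004   0.1   ]
tooth 0.67 [260.3 220.9] [0.6079 0.0476 0.039 ]
tooth 0.53 [303.9 230.3] [0.5114 0.0204 0.039 ]
mouse_mid 0.8 [261.3 218.5] [0.6189 0.0255 0.02  ]
mouse_mid 0.15 [300.8 231. ] [0.5231 0.0109 0.02  ]
roll_mid 0.93 [290.8 166.1] [ 0.65   -0.1696  0.02  ]
block_mid 0.82 [245.  261.8] [0.583  0.1499 0.02  ]
block_mid 0.17 [300.9 230.7] [0.5233 0.01   0.02  ]
top cam pos [0.43944653 0.03317952 0.84335964] 352.96318468109826
fixture 0.56 [268.5 252.2] [ 0.4643 -0.0064  0.    ]
slot 0.87 [237.4 230.4] [0.5102 0.0705 0.    ]
slot_end 0.61 [216.8 227.5] [0.5137 0.1201 0.    ]
hinge 0.71 [308.2 225.9] [ 0.5276 -0.0903  0.046 ]
knob 0.93 [277.7 222.7] [ 0.5239 -0.0174  0.1   ]
mouse_mid 0.58 [261.8 189.3] [0.6099 0.0193 0.02  ]
roll_mid 0.71 [337.7 183.2] [ 0.6374 -0.1609  0.02  ]
block_mid 0.65 [210.3 196.3] [0.5844 0.1401 0.02  ]
```

Run:
```python
import cv2
for n in ['side','top']:
    f=cv2.imread(f'pics/{n}0.png')
    c=f[140:310,190:400] if n=='side' else f[150:310,170:370]
    cv2.imwrite(f'pics/{n}0c.png',cv2.resize(c,None,fx=3.5,fy=3.5,interpolation=cv2.INTER_CUBIC))
```

```text
(no output)
```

View pics/side0c.png

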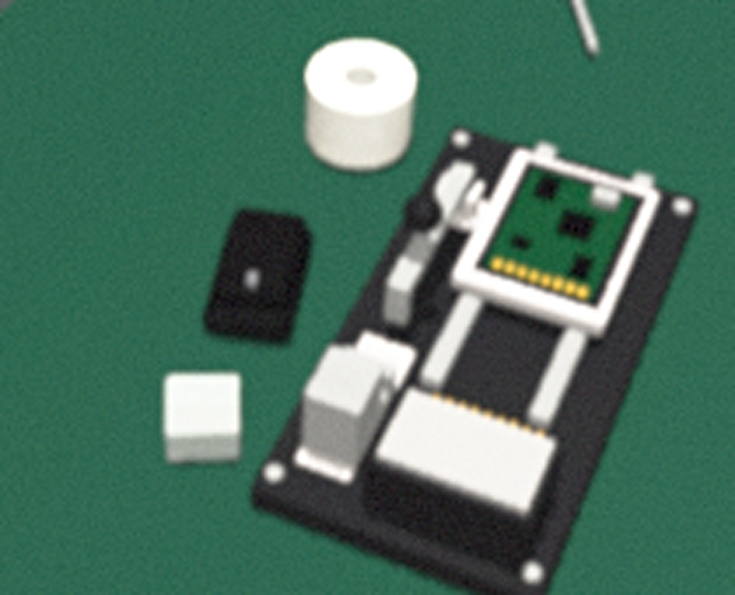

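View pics/top0c.png

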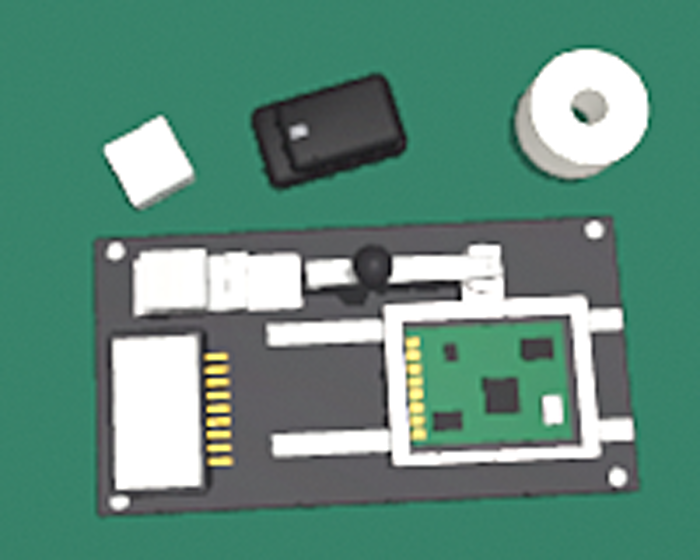

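Run:
```python
from h import *
P={n:ctrl.get_image(n) for n in ['side','top']}
# fit pose of fixture: x0,y0,th from marks
from scipy.optimize import least_squares
obs=[]
S={}
for n,p in P.items():
    for k in ['slot','slot_end','hinge','knob']:
        m=mk(p,k)
        if m: obs.append((n,k,m[0][1]))
    g=ctrl.trace(p,'fixture')[:1]
    if g: print(n,g[0]['p'],g[0]['rect'],g[0]['mask'].sum()); cv2.imwrite(f'pics/m_{n}.png',g[0]['mask'].astype('uint8')*255)
# screws/corners of plate clicks (top, crop coords)
cl=np.array([[95,240],[612,217],[638,490],[103,515]])/3.5+[170,150]
print([at_z(P['top'],c,.02).round(4)[:2] for c in cl])
cs=np.array([[698,200],[455,130],[258,495]])/3.5+[190,140]
print([at_z(P['side'],c,.02).round(4)[:2] for c in cs])
```

```text
side 0.97 [0.5135, 0.4607, 0.248, 0.3602] 10225
top 0.98 [0.3828, 0.5487, 0.3076, 0.2214] 12081
[array([0.5295, 0.1658]), array([ 0.5692, -0.1791]), array([ 0.3932, -0.1987]), array([0.3541, 0.1429])]
[array([ 0.3931, -0.196 ]), array([ 0.5671, -0.1717]), array([0.5227, 0.1716])]
```

```bash
cat >> h.py <<'E'
from scipy.optimize import least_squares
def fitpose(P,corn):
    # corn: list (cam, uv, local xyz)
    def f(v):
        c,s=np.cos(v[2]),np.sin(v[2]); r=[]
        for n,uv,X in corn:
            r+=list(proj(P[n],[v[0]+c*X[0]-s*X[1],v[1]+s*X[0]+c*X[1],X[2]])-uv)
        return np.array(r)
    s=least_squares(f,[.46,-.017,.114],loss='soft_l1'); return s.x,s.fun.reshape(-1,2) if len(s.fun)==2*len(corn) else s.fun
def W(v,X):
    c,s=np.cos(v[2]),np.sin(v[2]); return np.array([v[0]+c*X[0]-s*X[1],v[1]+s*X[0]+c*X[1],X[2]])
def box(img,p,v,x0,x1,y0,y1,z0,z1,col,sc,off):
    C=[(x,y,z) for z in(z0,z1) for x,y in((x0,y0),(x1,y0),(x1,y1),(x0,y1))]
    q=[tuple(int(a) for a in (proj(p,W(v,c))-off+.5)*sc) for c in C]
    for a,b in [(0,1),(1,2),(2,3),(3,0),(4,5),(5,6),(6,7),(7,4),(0,4),(1,5),(2,6),(3,7)]: cv2.line(img,q[a],q[b],col,1,cv2.LINE_AA)
E
python3 - <<'E'
from h import *
P={n:ctrl.get_image(n) for n in ['side','top']}
cl=np.array([[95,240],[612,217],[638,490],[103,515]])/3.5+[170,150]-.5
cs=np.array([[698,200],[455,130],[258,495]])/3.5+[190,140]-.5
a,b=.09,.175
corn=[('top',u,X) for u,X in zip(cl,[(a,b,.02),(a,-b,.02),(-a,-b,.02),(-a,b,.02)])]+[('side',u,X) for u,X in zip(cs,[(-a,-b,.02),(a,-b,.02),(a,b,.02)])]
v,r=fitpose(P,corn); print(v,r.round(1))
def loc(X):
    c,s=np.cos(v[2]),np.sin(v[2]); d=np.array(X[:2])-v[:2]; return np.array([c*d[0]+s*d[1],-s*d[0]+c*d[1]]).round(4)
for n,p in P.items():
    for k,z in [('slot',0),('slot_end',0),('hinge',.046),('knob',.1),('tooth',.039)]:
        for pr,uv in mk(p,k)[:1]: print(n,k,pr,loc(at_z(p,uv,z)))
np.save('v.npy',v)
E
```

```text
[ 0.46156284 -0.01487989  0.12144215] [[-1.2  0.3]
 [-0.1 -0.8]
 [ 0.9  0.4]
 [-1.9  1.8]
 [ 0.9 -0.4]
 [-0.2 -1.6]
 [-1.9 -1.6]]
side slot 0.89 [0.0591 0.0809]
side slot_end 0.35 [-0.0078 -0.0045]
side hinge 0.68 [ 0.0595 -0.0705]
side knob 0.8 [ 0.0613 -0.0079]
side tooth 0.4 [0.0538 0.0314]
top slot 0.78 [0.0588 0.0756]
top hinge 0.55 [ 0.0506 -0.0817]
top knob 0.98 [ 0.0577 -0.0123]
```

Call:
carry_out([
  [0.53,0.98,0,0,0,0.58,1],
  [0.53,0.98,0,0,0,0.58,1],
  [0.53,0.98,0,0,0,0.58,1],
  [0.53,0.98,0,0,0,0.58,1],
  [0.53,0.98,0,0,0,0.58,1],
  [0.53,0.98,0,0,0,0.58,1],
  [0.53,0.98,0,0,0,0.58,1],
  [0.53,0.98,0,0,0,0.58,1],
  [0.53,0.98,0,0,0,0.58,1],
  [0.53,0.98,0,0,0,0.58,1],
])

```text
t: 3.2
tool_pos: [0.3524, -0.3392, 0.2315]
tool_rot: [2.8, 1.424, 0.0]
contact_force: [1.1, 0.8, -0.1]
opening: 0.0856
```

Call:
carry_out([
  [0.53,0.98,0,0,0,0.58,1],
  [0.53,0.98,0,0,0,0.58,1],
  [0.53,0.98,0,0,0,0.58,1],
  [0.53,0.98,0,0,0,0.58,1],
  [0.53,0.98,0,0,0,0.58,1],
  [0.53,0.98,0,0,0,0.58,1],
  [0.53,0.98,0,0,0,0.58,1],
  [0.53,0.98,0,0,0,0.58,1],
  [0.53,0.98,0,0,0,0.58,1],
  [0,0,0,0,0,0,1],
])

```text
t: 4.2
tool_pos: [0.4721, -0.1175, 0.2314]
tool_rot: [-2.336, -2.101, -0.001]
contact_force: [-0.3, -0.7, -0.8]
opening: 0.0856
```

Run:
```python
from h import *
o=ctrl.get_obs();print(o['t'],o['tool_pos'],o['tool_rot'],o['contact_force'])
p=ctrl.get_image('wrist'); print({k:p[k] for k in p if k!='frame'})
cv2.imwrite('pics/w1.png',cv2.resize(p['frame'],None,fx=1.5,fy=1.5))
```

```text
4.2 [ 0.47206657 -0.1175097   0.23142805] [-2.33554116e+00 -2.10093052e+00 -1.24154717e-03] [-0.33295233 -0.67558594 -0.80904157]
{'fx': 297.3186396354542, 'fy': 297.3186396354542, 'cx': 255.52034789701358, 'cy': 191.77006755806002, 'hand_eye': array([[-5.64008813e-04, -9.45438632e-01, -3.25799746e-01,
         8.48137210e-02],
       [ 9.99999838e-01, -5.06589182e-04, -2.61079818e-04,
        -6.77811658e-04],
       [ 8.17883191e-05, -3.25799841e-01,  9.45438764e-01,
        -1.41594647e-01],
       [ 0.00000000e+00,  0.00000000e+00,  0.00000000e+00,
         1.00000000e+00]]), 'shot': 7}
```

View pics/w1.png

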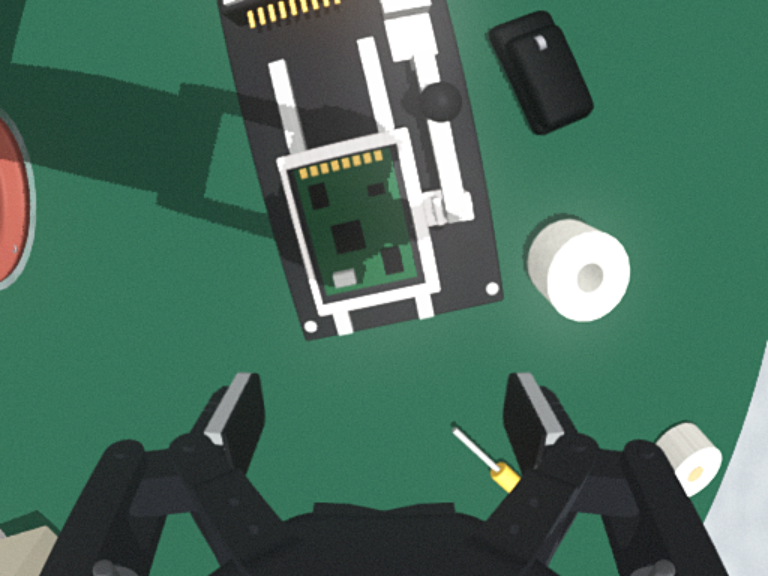

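Call:
carry_out([
  [0.4,0.75,-0.2,0,0,0.56,1],
  [0.4,0.75,-0.2,0,0,0.56,1],
  [0.4,0.75,-0.2,0,0,0.56,1],
  [0.4,0.75,-0.2,0,0,0.56,1],
  [0,0,0,0,0,0,1],
  [0,0,0,0,0,0,1],
])

```text
t: 4.85
tool_pos: [0.5109, -0.0455, 0.2112]
tool_rot: [-2.093, -2.343, 0.001]
contact_force: [0.1, 0.3, -0.1]
opening: 0.0857
```

```bash
cat >> h.py <<'E'
def wray(p,o,uv):
    x,y=uv[0]-p['cx'],uv[1]-p['cy']; r=np.hypot(x,y); a=r/p['fx']
    d=np.array([np.sin(a)*x/max(r,1e-9),np.sin(a)*y/max(r,1e-9),np.cos(a)])
    H=p['hand_eye'];Rt=R.from_rotvec(o['tool_rot']).as_matrix()
    return Rt@H[:3,3]+o['tool_pos'],Rt@H[:3,:3]@d
def wproj(p,o,X):
    H=p['hand_eye'];Rt=R.from_rotvec(o['tool_rot']).as_matrix()
    c=H[:3,:3].T@(Rt.T@(np.array(X)-o['tool_pos'])-H[:3,3])
    r=np.hypot(c[0],c[1]);a=np.arctan2(r,c[2]); return np.array([p['cx']+p['fx']*a*c[0]/r,p['cy']+p['fx']*a*c[1]/r])
def wat(p,o,uv,z):
    a,d=wray(p,o,uv); return a+d*(z-a[2])/d[2]
def loc(v,X):
    c,s=np.cos(v[2]),np.sin(v[2]); d=np.array(X[:2])-v[:2]; return np.array([c*d[0]+s*d[1],-s*d[0]+c*d[1]]).round(4)
E
python3 - <<'E'
from h import *
o=ctrl.get_obs();print(o['t'],o['tool_pos'],o['tool_rot'],o['contact_force'])
p=ctrl.get_image('wrist'); v=np.load('v.npy')
import pickle; pickle.dump((p,o),open('w2.pkl','wb'))
cv2.imwrite('pics/w2.png',cv2.resize(p['frame'],None,fx=1.5,fy=1.5))
for k,z in [('slot',0),('slot_end',0),('hinge',.046),('knob',.1),('tooth',.039)]:
    for pr,uv in mk(p,k)[:1]: X=wat(p,o,uv,z);print(k,pr,uv.round(1),X.round(4),loc(v,X))
E
```

```text
4.85 [ 0.51090917 -0.04549264  0.21123765] [-2.09289605e+00 -2.34292997e+00  1.40741802e-03] [ 0.08807683  0.3241026  -0.08215322]
slot 0.63 [263.7  69.1] [0.5069 0.0682 0.    ] [0.0551 0.077 ]
hinge 0.64 [265.1 209.5] [ 0.5256 -0.0859  0.046 ] [ 0.0549 -0.0783]
knob 0.68 [270.5 153.4] [ 0.5195 -0.0114  0.1   ] [ 0.0579 -0.0036]
```

View pics/w2.png

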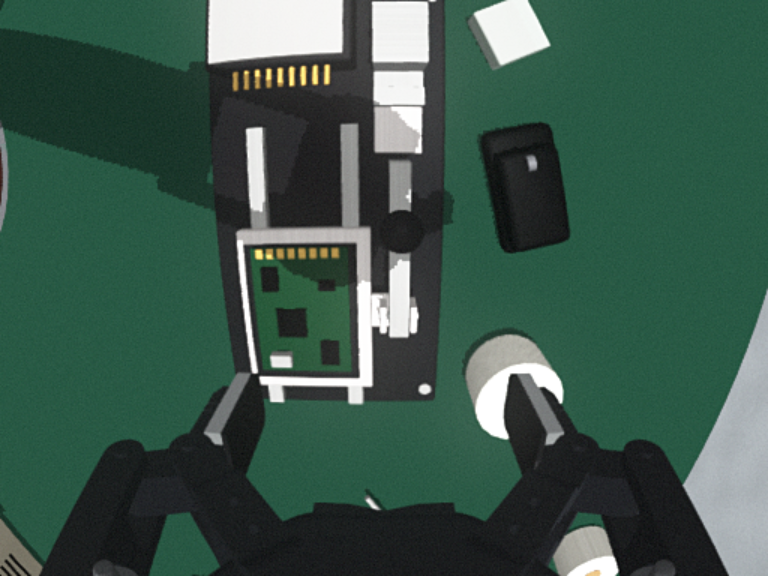

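```bash
cat > ov.py <<'E'
from h import *
import pickle,sys
p,o=pickle.load(open('w2.pkl','rb')); v=np.load('v.npy')
m=float(sys.argv[1]); h=float(sys.argv[2])
u0,v0,w,hh=215,0,110,150; S=4
img=cv2.resize(p['frame'][v0:v0+hh,u0:u0+w],None,fx=S,fy=S,interpolation=cv2.INTER_CUBIC)
raw=img.copy()
def bx(x0,x1,y0,y1,z0,z1,col):
    C=[(x,y,z) for z in(z0,z1) for x,y in((x0,y0),(x1,y0),(x1,y1),(x0,y1))]
    q=[tuple(int(a) for a in (wproj(p,o,W(v,c))-[u0,v0]+.5)*S) for c in C]
    for a,b in [(0,1),(1,2),(2,3),(3,0),(4,5),(5,6),(6,7),(7,4),(0,4),(1,5),(2,6),(3,7)]: cv2.line(img,q[a],q[b],col,1,cv2.LINE_AA)
bx(.043,.077,m-.0185,m-.0065,.02,.048,(0,0,255))
bx(.043,.077,m+.0065,m+.0465,.02,.075,(255,0,0))
bx(.053,.067,h,h+.114,.061,.071,(0,255,255))
cv2.imwrite(sys.argv[3],np.hstack([raw,img])[:600,:])
E
python3 ov.py .0765 -.080 pics/ov1.png
```

```text
(no output)
```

View pics/ov1.png

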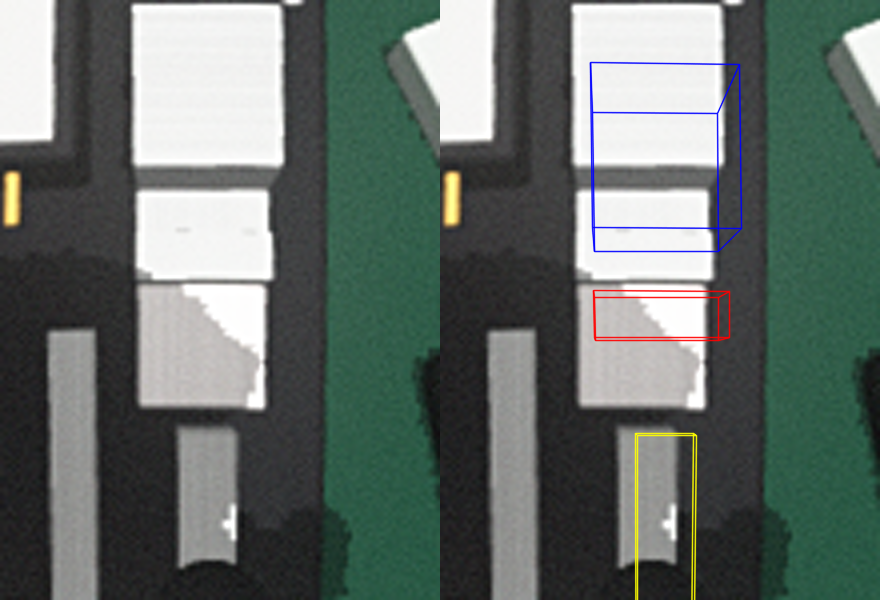

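```bash
cat > a.py <<'E'
from h import *
import pickle
p,o=pickle.load(open('w2.pkl','rb')); v=np.load('v.npy')
for name,c,r,z in [('tall far',208,3,.075),('tall near',208,165,.075),('tall base?',205,188,.02),('tb',205,188,.035),('tb',205,188,.048),('seam230',205,230,.048),('e280',203,281,.048),('e280',203,281,.02),('e283',203,283,.02),('e408',203,408,.02),('e408',203,408,.048),('barend',207,427,.071),('bar end',207,427,.0),('left tall',133,80,.075),('right tall',284,80,.075),('left low',137,240,.048),('right low',268,240,.048),('left low',137,340,.02),('right low',265,340,.02),('left',137,340,.048),('right',265,340,.048)]:
    X=wat(p,o,[215+c/4-.5,r/4-.5],z); print(name,z,X.round(4),loc(v,X))
E
python3 a.py
python3 - <<'E'
import cv2
f=cv2.imread('pics/side0.png')[175:285,255:330]
cv2.imwrite('pics/sc.png',cv2.resize(f,None,fx=5.4,fy=5.4,interpolation=cv2.INTER_CUBIC))
E
```

```text
tall far 0.075 [0.5007 0.1291 0.075 ] [0.0563 0.1382]
tall near 0.075 [0.5052 0.0891 0.075 ] [0.0559 0.0979]
tall base? 0.02 [0.5059 0.0923 0.02  ] [0.057 0.101]
tb 0.035 [0.5057 0.0899 0.035 ] [0.0565 0.0987]
tb 0.048 [0.5055 0.0878 0.048 ] [0.0561 0.0966]
seam230 0.048 [0.5067 0.0769 0.048 ] [0.056  0.0856]
e280 0.048 [0.5077 0.0637 0.048 ] [0.0554 0.0724]
e280 0.02 [0.5084 0.066  0.02  ] [0.0563 0.0746]
e283 0.02 [0.5084 0.0654 0.02  ] [0.0563 0.074 ]
e408 0.02 [0.5125 0.0306 0.02  ] [0.056 0.039]
e408 0.048 [0.5115 0.0313 0.048 ] [0.0552 0.0398]
barend 0.071 [0.5121 0.0275 0.071 ] [0.0553 0.036 ]
bar end 0.0 [0.515  0.0247 0.    ] [0.0578 0.0328]
left tall 0.075 [0.4859 0.1078 0.075 ] [0.039  0.1188]
right tall 0.075 [0.5201 0.1121 0.075 ] [0.0735 0.119 ]
left low 0.048 [0.4902 0.0724 0.048 ] [0.039  0.0832]
right low 0.048 [0.5227 0.0764 0.048 ] [0.0717 0.0832]
left low 0.02 [0.4923 0.0475 0.02  ] [0.0381 0.0582]
right low 0.02 [0.5272 0.0517 0.02  ] [0.0732 0.0581]
left 0.048 [0.493  0.0468 0.048 ] [0.0387 0.0574]
right 0.048 [0.525  0.0506 0.048 ] [0.0709 0.0573]
```

View pics/sc.png

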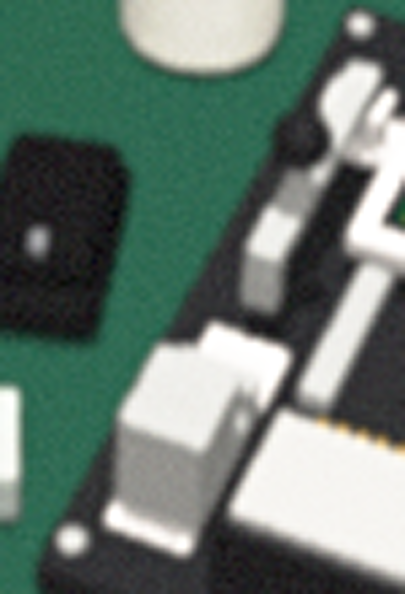

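```bash
cat > b.py <<'E'
from h import *
import pickle
p,o=pickle.load(open('w2.pkl','rb')); v=np.load('v.npy')
P={n:ctrl.get_image(n) for n in ['top','side']}
us=np.array([423,210])/3.5+[190,140]-.5; ut=np.array([373,266])/3.5+[170,150]-.5
# masks of knob
rs=[]
for n,q in list(P.items())+[('w',p)]:
    g=ctrl.trace(q,'knob') if n!='w' else []
    for e in g[:1]:
        print(n,e['p'],np.array(e['rect'])*[512,384,512,384])
print(at_z(P['side'],us,.1),at_z(P['top'],ut,.1),wat(p,o,[268.7,154],.1))
print(tri([ray(P['side'],us),ray(P['top'],ut),wray(p,o,[268.7,154])]))
for n in P: cv2.imwrite(f'pics/{n}1.png',cv2.resize(P[n]['frame'][140:300,180:400],None,fx=3.5,fy=3.5,interpolation=cv2.INTER_CUBIC))
E
python3 b.py
```

```text
top 0.57 [258.5088 226.2144   7.4752   8.4864]
side 0.6 [295.8848 183.7056  35.584   46.6176]
[ 0.51955362 -0.0162405   0.1       ] [ 0.51777008 -0.01432491  0.1       ] [ 0.51799674 -0.01210327  0.1       ]
(array([ 0.51777244, -0.01284141,  0.10339329]), [np.float64(0.0004343492181603688), np.float64(0.0013160950889161463), np.float64(0.0013953583110249673)])
```

View pics/side1.png

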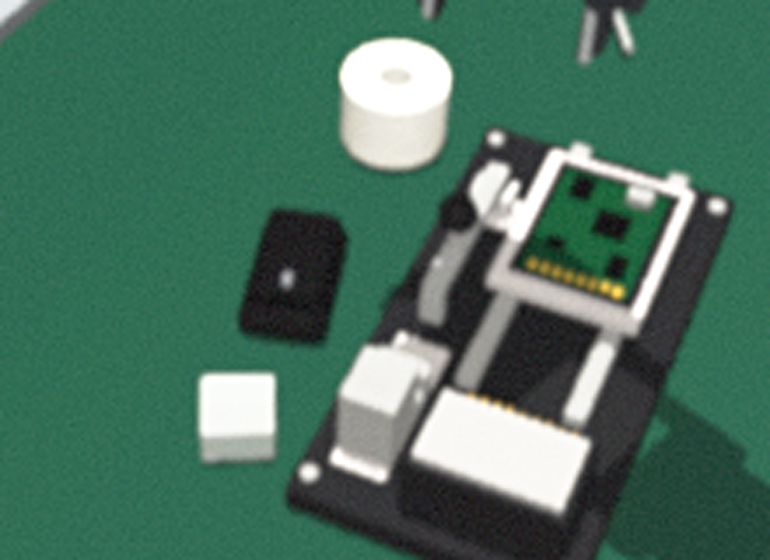

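Call:
carry_out([
  [0.14,0.65,0,0,0,0,1],
  [0.14,0.65,0,0,0,0,1],
  [0,0,-0.65,0,0,0,1],
  [0,0,-0.65,0,0,0,1],
  [0,0,-0.65,0,0,0,1],
  [0,0,-0.65,0,0,0,1],
  [0,0,-0.65,0,0,0,1],
  [0,0,-0.65,0,0,0,1],
  [0,0,-0.65,0,0,0,1],
  [0,0,-0.65,0,0,0,1],
  [0,0,0,0,0,0,1],
  [0,0,0,0,0,0,1],
])

```text
t: 6.55
tool_pos: [0.5173, -0.0125, 0.0801]
tool_rot: [-2.091, -2.342, 0.002]
contact_force: [-0.4, 0.2, 0.3]
opening: 0.0856
```

Run:
```python
from h import *
o=ctrl.get_obs();print(o['t'],o['tool_pos'],o['tool_rot'],o['contact_force'])
p=ctrl.get_image('wrist')
cv2.imwrite('pics/w3.png',cv2.resize(p['frame'],None,fx=1.5,fy=1.5))
print(wproj(p,o,[.518,-.013,.1])*1.5)
```

```text
6.55 [ 0.51731823 -0.01245646  0.08011705] [-2.09068150e+00 -2.34243512e+00  2.01656596e-03] [-0.42284925  0.20609642  0.253766  ]
[386.86677151 412.90589634]
```

View pics/w3.png

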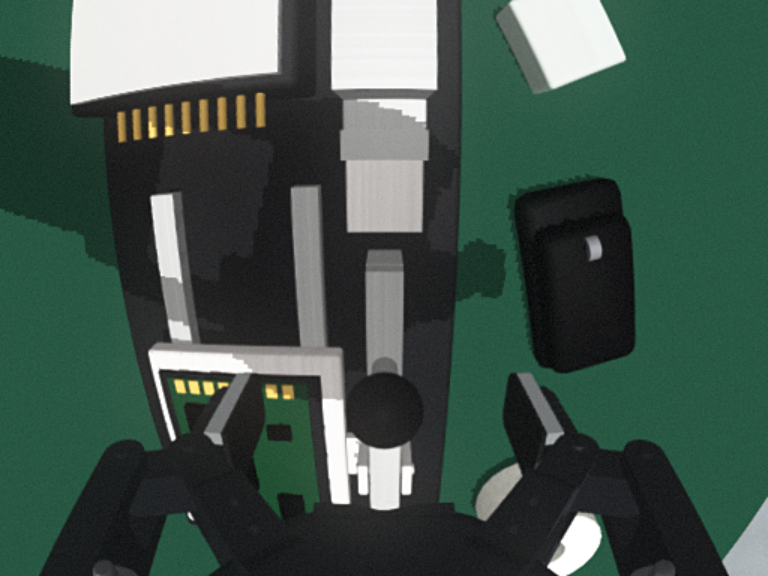

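Run:
```python
from h import *
import pickle
v=np.load('v.npy'); v[2]=.115
o=ctrl.get_obs();p=ctrl.get_image('wrist')
pickle.dump((p,o),open('w3.pkl','wb'))
for n,u,r,z in [('low outer',384,160,.048),('low inner',384,130,.048),('tall near top',384,90,.075),('tall far?',384,97,.02),('bar end top',384,271,.071),('tooth bottom',384,250,.039),('knob',385,410,.1)]:
    X=wat(p,o,[(u+.5)/1.5-.5,(r+.5)/1.5-.5],z); print(n,X.round(4),loc(v,X))
cv2.imwrite('pics/w3c.png',cv2.resize(p['frame'][40:190,210:300],None,fx=4,fy=4,interpolation=cv2.INTER_CUBIC))
```

```text
low outer [0.509 0.064 0.048] [0.0562 0.0729]
low inner [0.5077 0.0757 0.048 ] [0.0562 0.0847]
tall near top [0.5062 0.0883 0.075 ] [0.0562 0.0974]
tall far? [0.5059 0.0913 0.02  ] [0.0563 0.1004]
bar end top [0.5133 0.0262 0.071 ] [0.0561 0.0349]
tooth bottom [0.5133 0.0258 0.039 ] [0.0561 0.0345]
knob [ 0.518  -0.0126  0.1   ] [ 0.0563 -0.0042]
```

View pics/w3c.png

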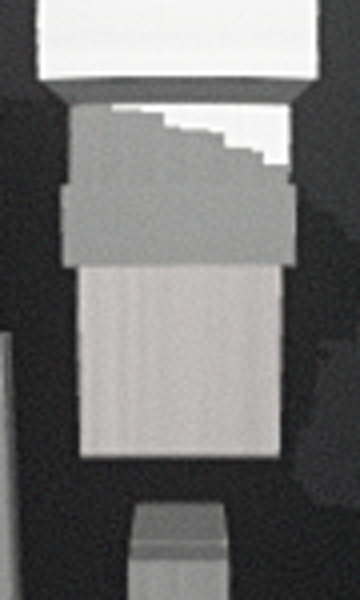

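Call:
carry_out([
  [0,0,0,0,0,0,0.5],
  [0,0,0,0,0,0,0.35],
  [0,0,0,0,0,0,0.25],
  [0,0,0,0,0,0,0.2],
  [0,0,0,0,0,0,0.2],
  [0,0,0,0,0,0,0.2],
], grip_force=30)

```text
t: 7.25
tool_pos: [0.5175, -0.0122, 0.0817]
tool_rot: [-2.09, -2.343, 0.003]
contact_force: [-5.5, 0.1, 5.7]
opening: 0.0239
```

Call:
carry_out([
  [0,0,0,0,0,0,0.2],
  [0,0,0,0,0,0,0.2],
])

```text
t: 7.45
tool_pos: [0.5175, -0.0122, 0.0817]
tool_rot: [-2.09, -2.344, 0.003]
contact_force: [-5.5, 0.4, 6.3]
opening: 0.024
```

Run:
```python
from h import *
o=ctrl.get_obs();print(o['t'],o['tool_pos'],o['tool_rot'],o['contact_force'],o['opening'],o['wrist_torque'])
p=ctrl.get_image('wrist')
cv2.imwrite('pics/w4.png',cv2.resize(p['frame'],None,fx=1.5,fy=1.5))
```

```text
7.45 [ 0.51752336 -0.01221714  0.08172391] [-2.08996902 -2.34355872  0.00257296] [-5.51296049  0.37241814  6.25991106] 0.02397974537533606 [-0.07438367  0.82368757 -0.01759769]
```

View pics/w4.png

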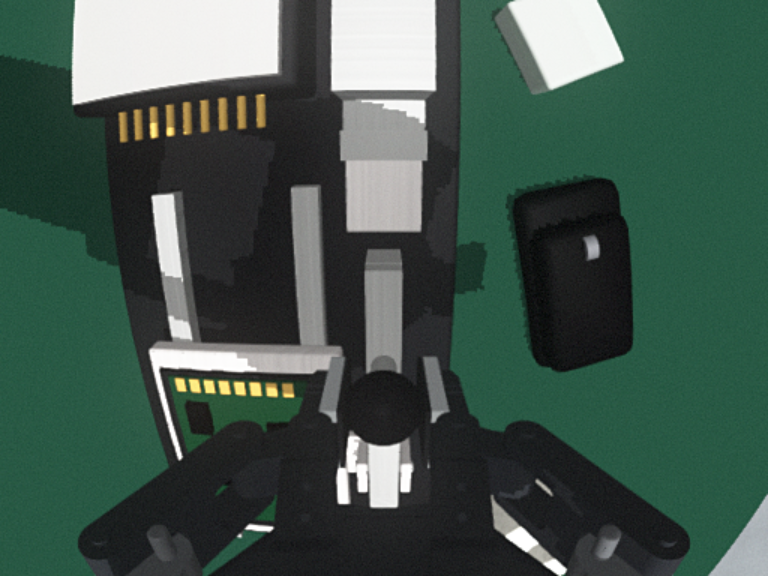

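Call:
carry_out([
  [0.008,-0.06,0.09,0,0,0,0.2],
  [0.008,-0.064,0.09,0,0,0,0.2],
  [0.008,-0.066,0.09,0,0,0,0.2],
  [0.008,-0.068,0.09,0,0,0,0.2],
  [0.008,-0.07,0.09,0,0,0,0.2],
  [0.008,-0.07,0.09,0,0,0,0.2],
  [0,0,0,0,0,0,0.2],
  [0,0,0,0,0,0,0.2],
])

```text
t: 8.3
tool_pos: [0.5187, -0.0226, 0.0941]
tool_rot: [-2.091, -2.344, 0.003]
contact_force: [-3.1, -2.3, -5.2]
opening: 0.024
```

```bash
cat > look.py <<'E'
from h import *
import sys,pickle
o=ctrl.get_obs();print(o['t'],o['tool_pos'].round(4),o['tool_rot'].round(3),o['contact_force'].round(2),o['opening'])
p=ctrl.get_image('wrist');pickle.dump((p,o),open(sys.argv[1]+'.pkl','wb'))
a=cv2.resize(p['frame'][30:330,180:340],None,fx=2,fy=2,interpolation=cv2.INTER_CUBIC)
s=ctrl.get_image('side');pickle.dump(s,open(sys.argv[1]+'s.pkl','wb'))
b=cv2.resize(s['frame'][165:285,250:350],None,fx=5,fy=5,interpolation=cv2.INTER_CUBIC)[:600]
b=np.vstack([b,np.zeros((600-b.shape[0],b.shape[1],3),'uint8')])
cv2.imwrite('pics/'+sys.argv[1]+'.png',np.hstack([a,b])[:, :800])
E
python3 look.py L1
```

```text
8.3 [ 0.5187 -0.0226  0.0941] [-2.091 -2.344  0.003] [-3.08 -2.34 -5.2 ] 0.024012951041571987
```

View pics/L1.png

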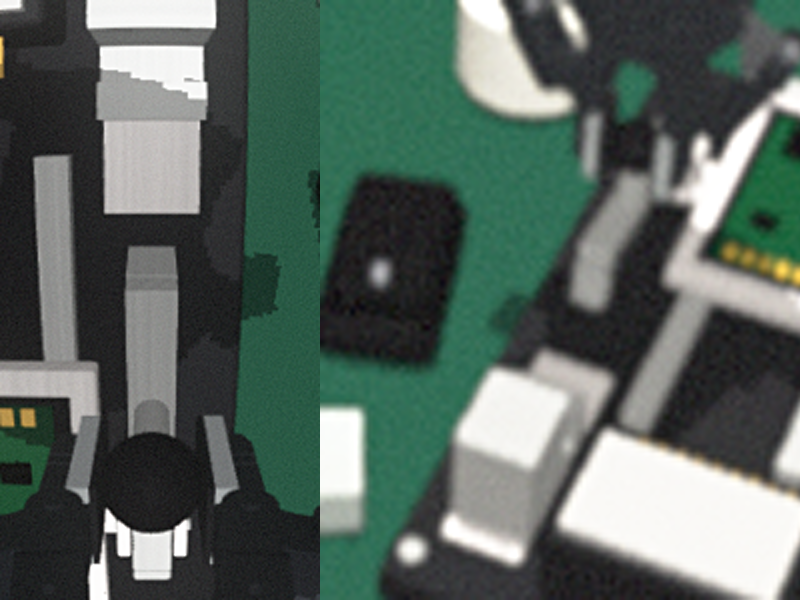

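Call:
carry_out([
  [-0.0092,0.08,0.02,0,0,0,0.2],
  [-0.0138,0.12,0.02,0,0,0,0.2],
  [-0.0138,0.12,0,0,0,0,0.2],
  [-0.0138,0.12,0,0,0,0,0.2],
  [-0.0138,0.12,0,0,0,0,0.2],
  [-0.0138,0.12,0,0,0,0,0.2],
  [-0.0138,0.12,0,0,0,0,0.2],
  [-0.0138,0.12,0,0,0,0,0.2],
  [-0.0138,0.12,0,0,0,0,0.2],
  [-0.0092,0.08,0,0,0,0,0.2],
  [0,0,0,0,0,0,0.2],
], grip_force=45)

```text
t: 9.5
tool_pos: [0.5154, 0.0051, 0.0943]
tool_rot: [2.091, 2.344, -0.004]
contact_force: [-1.8, -4.8, -9.0]
opening: 0.0235
```

```bash
python3 look.py L2
```

```text
9.5 [0.5154 0.0051 0.0943] [ 2.091  2.344 -0.004] [-1.8  -4.77 -9.01] 0.02351776072163884
```

View pics/L2.png

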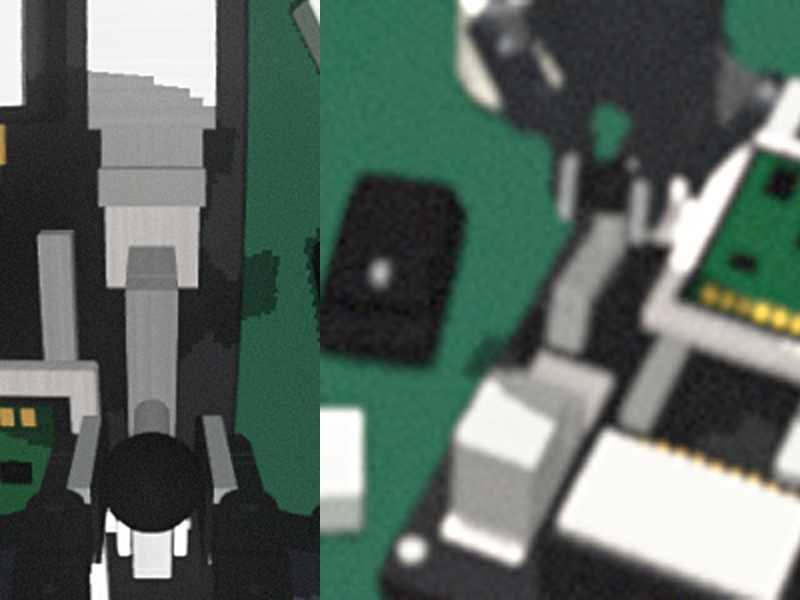

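Call:
carry_out([
  [-0.0092,0.08,0,0,0,0,0.2],
  [-0.0138,0.12,0,0,0,0,0.2],
  [-0.0138,0.12,0,0,0,0,0.2],
  [-0.0138,0.12,0,0,0,0,0.2],
  [-0.0138,0.12,0,0,0,0,0.2],
  [-0.0138,0.12,0,0,0,0,0.2],
  [-0.0138,0.12,0,0,0,0,0.2],
  [-0.0138,0.12,0,0,0,0,0.2],
  [-0.0138,0.12,0,0,0,0,0.2],
  [-0.0092,0.08,0,0,0,0,0.2],
  [0,0,0,0,0,0,0.2],
])

```text
t: 10.7
tool_pos: [0.5123, 0.0329, 0.0941]
tool_rot: [2.091, 2.344, -0.004]
contact_force: [-2.0, -6.1, -9.9]
opening: 0.0229
```

```bash
python3 look.py L3
```

```text
10.7 [0.5123 0.0329 0.0941] [ 2.091  2.344 -0.004] [-1.95 -6.06 -9.87] 0.02287751817554311
```

View pics/L3.png

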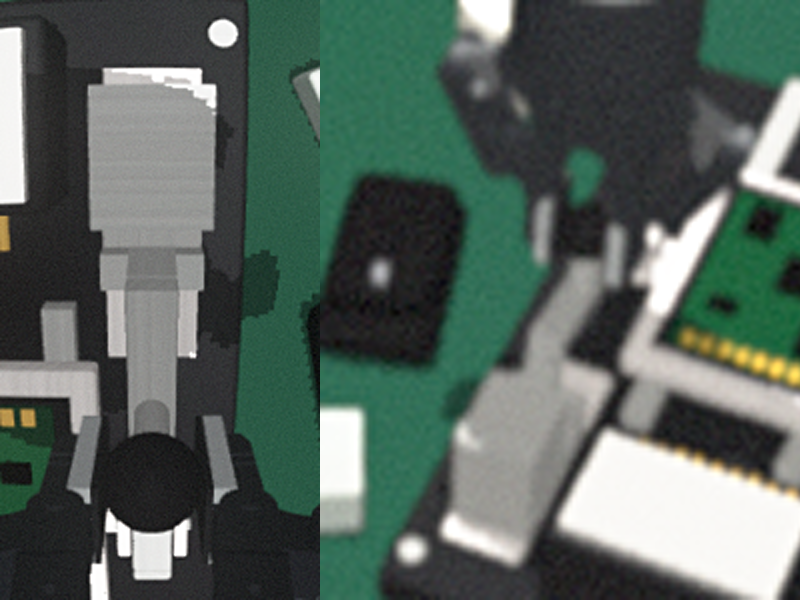

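Run:
```python
from h import *
import pickle
v=np.load('v.npy'); v[2]=.115
p,o=pickle.load(open('L3.pkl','rb'))
for n,u,r,z in [('low outer',152,290,.048),('low inner',112,252,.048),('low inner z52',112,252,.05),('tall near top',152,231,.075),('tooth low inner',152,246,.059),('bar end top edge',152,290,.091),('knob',152,482,.1125)]:
    X=wat(p,o,[180+(u+.5)/2-.5,30+(r+.5)/2-.5],z); print(n,X.round(4),loc(v,X))
cv2.imwrite('pics/L3c.png',cv2.resize(p['frame'][130:190,220:290],None,fx=8,fy=8,interpolation=cv2.INTER_CUBIC))
```

```text
low outer [0.5081 0.0646 0.048 ] [0.0554 0.0736]
low inner [0.4939 0.0758 0.048 ] [0.0425 0.0864]
low inner z52 [0.494  0.0763 0.05  ] [0.0426 0.0868]
tall near top [0.5054 0.0889 0.075 ] [0.0554 0.0981]
tooth low inner [0.5062 0.0815 0.059 ] [0.0554 0.0906]
bar end top edge [0.5068 0.0767 0.091 ] [0.0554 0.0858]
knob [0.5117 0.034  0.1125] [0.0554 0.0428]
```

View pics/L3c.png

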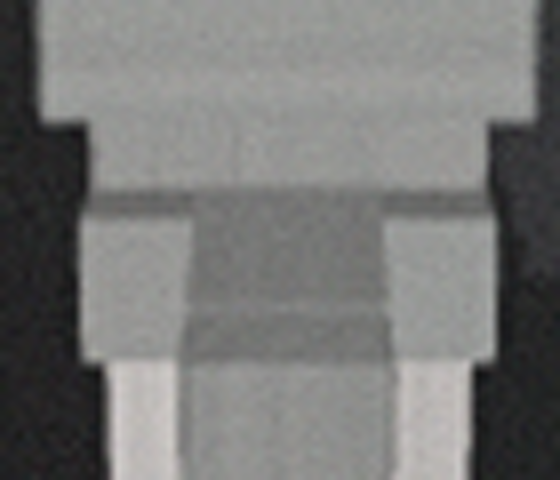

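Call:
carry_out([
  [-0.01,0.084,0,0,0,0,0.2],
  [-0.01,0.084,0,0,0,0,0.2],
  [-0.004,0.038,-0.039,0,0,0,0.2],
  [-0.004,0.038,-0.039,0,0,0,0.2],
  [-0.004,0.038,-0.039,0,0,0,0.2],
  [-0.004,0.038,-0.039,0,0,0,0.2],
  [0,0,0,0,0,0,0.2],
])

```text
t: 11.5
tool_pos: [0.5114, 0.0407, 0.0905]
tool_rot: [2.091, 2.344, -0.005]
contact_force: [-2.9, -5.9, -7.6]
opening: 0.0232
```

```bash
python3 look.py L4
```

```text
11.5 [0.5114 0.0407 0.0905] [ 2.091  2.344 -0.005] [-2.86 -5.95 -7.62] 0.023196718633649173
```

View pics/L4.png

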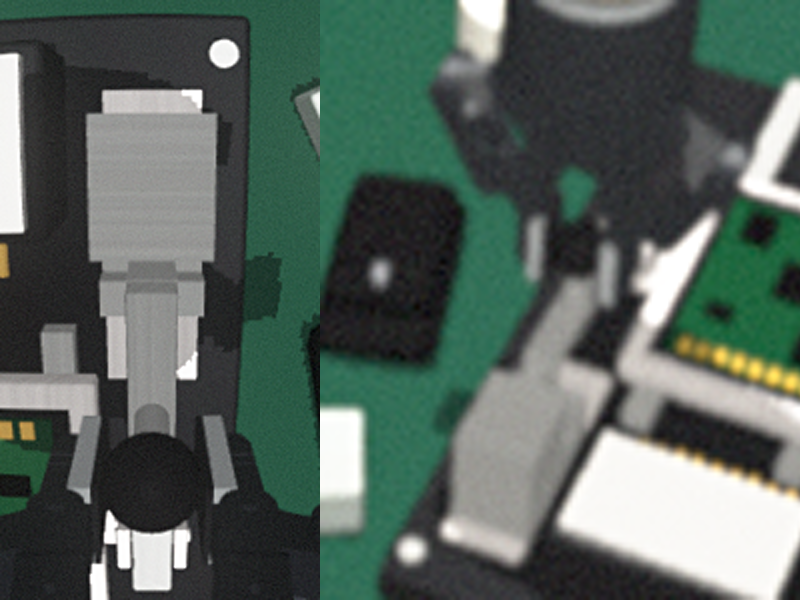

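Call:
carry_out([
  [-0.004,0.033,-0.037,0,0,0,0.2],
  [-0.004,0.033,-0.037,0,0,0,0.2],
  [-0.004,0.033,-0.037,0,0,0,0.2],
  [-0.004,0.033,-0.037,0,0,0,0.2],
  [0,0,0,0,0,0,0.2],
])

```text
t: 12.1
tool_pos: [0.511, 0.0439, 0.0872]
tool_rot: [2.09, 2.344, -0.005]
contact_force: [-4.8, -7.4, -6.5]
opening: 0.0236
```

```bash
python3 look.py L5
```

```text
12.1 [0.511  0.0439 0.0872] [ 2.09   2.344 -0.005] [-4.82 -7.4  -6.52] 0.023644269383754437
```

View pics/L5.png

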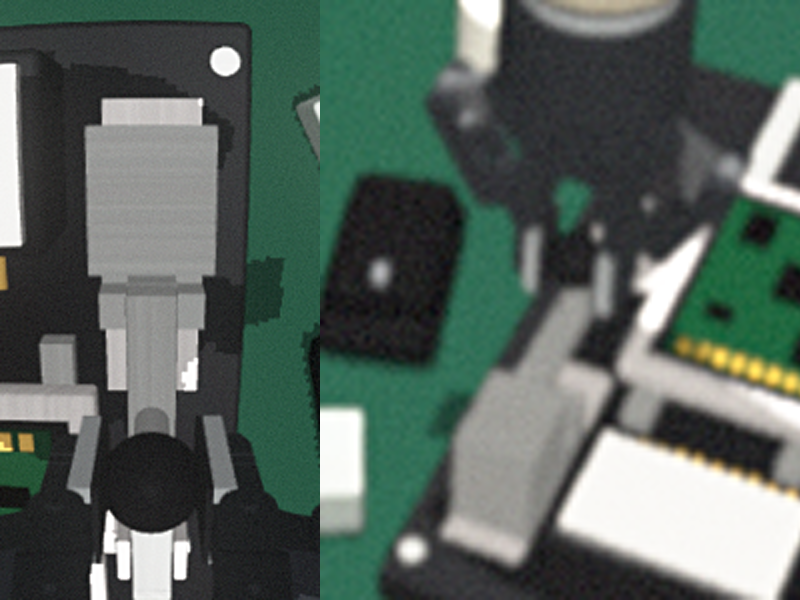

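Call:
carry_out([
  [-0.003,0.036,-0.045,0,0,0,0.2],
  [-0.003,0.036,-0.045,0,0,0,0.2],
  [-0.003,0.036,-0.045,0,0,0,0.2],
  [0,0,0,0,0,0,0.2],
])

```text
t: 12.6
tool_pos: [0.5108, 0.0466, 0.084]
tool_rot: [2.09, 2.344, -0.006]
contact_force: [-5.4, -6.7, -5.8]
opening: 0.0235
```

```bash
python3 look.py L6
```

```text
12.6 [0.5108 0.0466 0.084 ] [ 2.09   2.344 -0.006] [-5.42 -6.73 -5.79] 0.023542504544344374
```

View pics/L6.png

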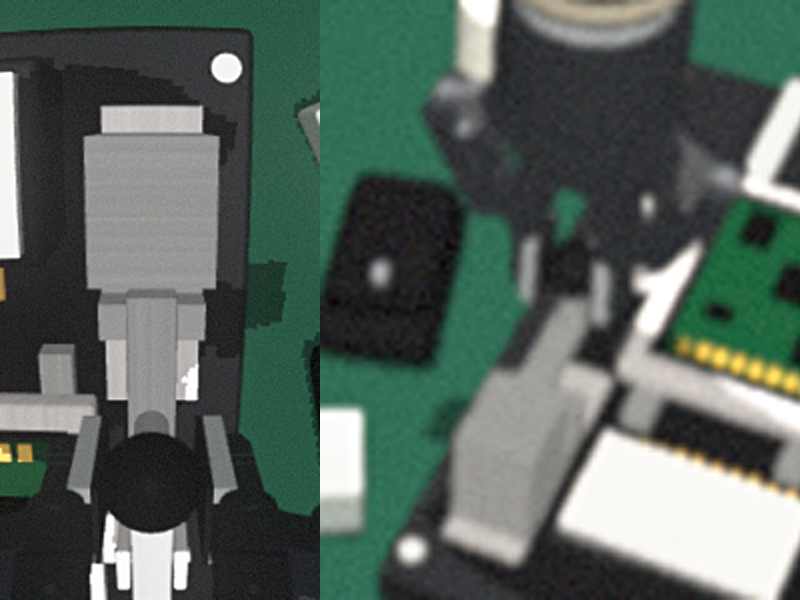

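Run:
```python
import cv2,pickle
p,o=pickle.load(open('L6.pkl','rb'))
cv2.imwrite('pics/L6c.png',cv2.resize(p['frame'][150:215,220:295],None,fx=9,fy=9,interpolation=cv2.INTER_CUBIC))
```

```text
(no output)
```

View pics/L6c.png

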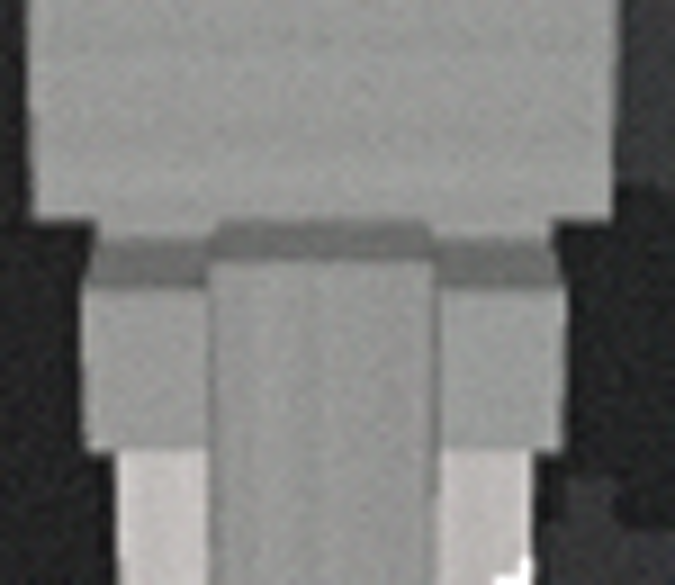

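Call:
carry_out([
  [-0.003,0.028,-0.04,0,0,0,0.2],
  [-0.003,0.028,-0.04,0,0,0,0.2],
  [0,0,0,0,0,0,0.2],
])

```text
t: 13.0
tool_pos: [0.5106, 0.0479, 0.0823]
tool_rot: [2.09, 2.344, -0.006]
contact_force: [-6.1, -5.9, -4.1]
opening: 0.0233
```

Call:
carry_out([
  [0,0.008,-0.02,0,0,0,0.2],
  [0,0,0,0,0,0,0.2],
])

```text
t: 13.2
tool_pos: [0.5106, 0.048, 0.0822]
tool_rot: [2.09, 2.344, -0.006]
contact_force: [-6.3, -6.8, -2.5]
opening: 0.0231
```

Call:
carry_out([
  [0,0,-0.02,0,0,0,0.2],
  [0,0,0,0,0,0,0.2],
])

```text
t: 13.4
tool_pos: [0.5107, 0.048, 0.0822]
tool_rot: [2.09, 2.344, -0.007]
contact_force: [-8.2, -6.7, 0.3]
opening: 0.0236
```

Call:
carry_out([
  [0,0,-0.02,0,0,0,0.2],
  [0,0,0,0,0,0,0.2],
])

```text
t: 13.6
tool_pos: [0.5107, 0.048, 0.0821]
tool_rot: [2.09, 2.344, -0.007]
contact_force: [-9.6, -6.5, 3.1]
opening: 0.0234
```

```bash
python3 look.py L7
```

```text
13.6 [0.5107 0.048  0.0821] [ 2.09   2.344 -0.007] [-9.58 -6.53  3.14] 0.023359432113853582
```

View pics/L7.png

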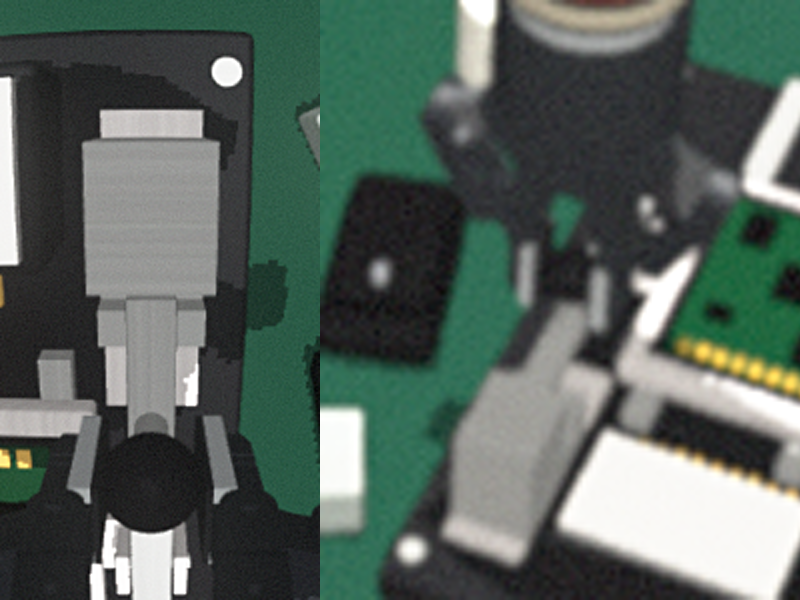

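Call:
carry_out([
  [0.001,-0.02,0.01,0,0,0,0.2],
  [0.001,-0.02,0,0,0,0,0.2],
  [0.001,-0.02,0,0,0,0,0.2],
  [0,0,0,0,0,0,0.2],
])

```text
t: 14.1
tool_pos: [0.5108, 0.0467, 0.0822]
tool_rot: [2.091, 2.344, -0.006]
contact_force: [-8.3, -6.3, 1.6]
opening: 0.0238
```

Call:
carry_out([
  [0.001,-0.02,0,0,0,0,0.2],
  [0,0,0,0,0,0,0.2],
])

```text
t: 14.3
tool_pos: [0.5109, 0.0462, 0.0821]
tool_rot: [2.091, 2.344, -0.006]
contact_force: [-8.5, -5.7, 1.6]
opening: 0.0239
```

Call:
carry_out([
  [0.001,-0.02,0,0,0,0,0.2],
  [0,0,0,0,0,0,0.2],
])

```text
t: 14.5
tool_pos: [0.5109, 0.0457, 0.0822]
tool_rot: [2.09, 2.344, -0.006]
contact_force: [-8.0, -5.8, 1.5]
opening: 0.0234
```

Call:
carry_out([
  [0.001,-0.02,0,0,0,0,0.2],
  [0,0,0,0,0,0,0.2],
])

```text
t: 14.7
tool_pos: [0.5109, 0.0455, 0.0821]
tool_rot: [2.091, 2.345, -0.005]
contact_force: [-7.4, -4.6, 0.7]
opening: 0.0235
```

Call:
carry_out([
  [0,-0.02,0,0,0,0,0.2],
  [0,0,0,0,0,0,0.2],
])

```text
t: 14.9
tool_pos: [0.511, 0.0455, 0.0822]
tool_rot: [-2.091, -2.344, 0.003]
contact_force: [-7.2, -3.1, 1.4]
opening: 0.0234
```

Call:
carry_out([
  [0,-0.016,0,0,0,0,0.2],
  [0,0,0,0,0,0,0.2],
])

```text
t: 15.1
tool_pos: [0.511, 0.0455, 0.0822]
tool_rot: [-2.09, -2.344, 0.002]
contact_force: [-7.9, -1.7, 1.6]
opening: 0.0235
```

```bash
python3 look.py L8
```

```text
15.1 [0.511  0.0455 0.0822] [-2.090e+00 -2.344e+00  2.000e-03] [-7.87 -1.66  1.56] 0.023535891298235554
```

View pics/L8.png

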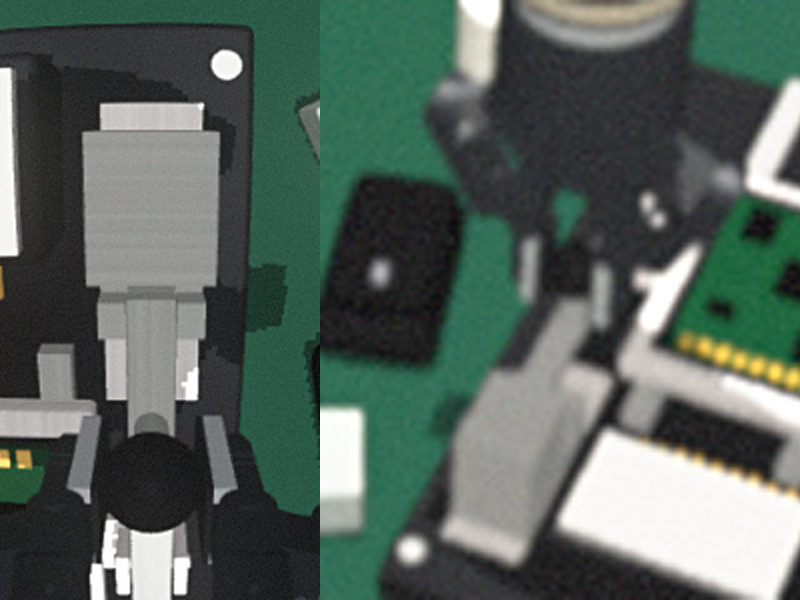

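Call:
carry_out([
  [-0.02,0,0,0,0,0,0.2],
  [0,0,0,0,0,0,0.25],
  [0,0,0,0,0,0,0.4],
  [0,0,0,0,0,0,0.7],
  [0,0,0,0,0,0,1],
  [0,0,0,0,0,0,1],
  [0,0,0,0,0,0,1],
  [0,0,0,0,0,0,1],
], grip_force=20)

```text
t: 16.0
tool_pos: [0.5111, 0.0456, 0.0817]
tool_rot: [2.091, 2.344, 0.001]
contact_force: [0.2, -0.8, 0.2]
opening: 0.0852
```

```bash
python3 look.py L9
```

```text
16.0 [0.5111 0.0456 0.0817] [2.091e+00 2.344e+00 1.000e-03] [ 0.18 -0.77  0.16] 0.08520069641782572
```

View pics/L9.png

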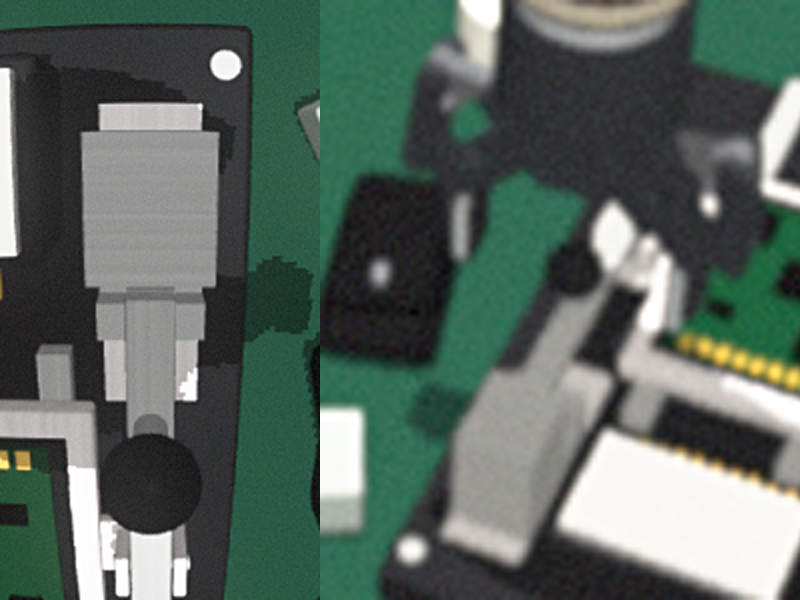

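Latched. I'll go straight up, then check again.

Call:
carry_out([
  [0,0,0.3,0,0,0,1],
  [0,0,0.6,0,0,0,1],
  [0,0,0.6,0,0,0,1],
  [0,0,0.6,0,0,0,1],
  [0,0,0.6,0,0,0,1],
  [0,0,0.6,0,0,0,1],
  [0,0,0.6,0,0,0,1],
  [0,0,0.6,0,0,0,1],
  [0,0,0,0,0,0,1],
  [0,0,0,0,0,0,1],
])

```text
t: 17.1
tool_pos: [0.5111, 0.0456, 0.1944]
tool_rot: [2.091, 2.344, 0.001]
contact_force: [0.1, 0.1, -0.3]
opening: 0.0855
```

```bash
python3 look.py L10
python3 - <<'E'
from h import *
import pickle
p,o=pickle.load(open('L10.pkl','rb')); 
cv2.imwrite('pics/L10w.png',cv2.resize(p['frame'],None,fx=1.5,fy=1.5))
E
```

```text
17.1 [0.5111 0.0456 0.1944] [2.091e+00 2.344e+00 1.000e-03] [ 0.08  0.1  -0.25] 0.08546133078656505
```

View pics/L10w.png

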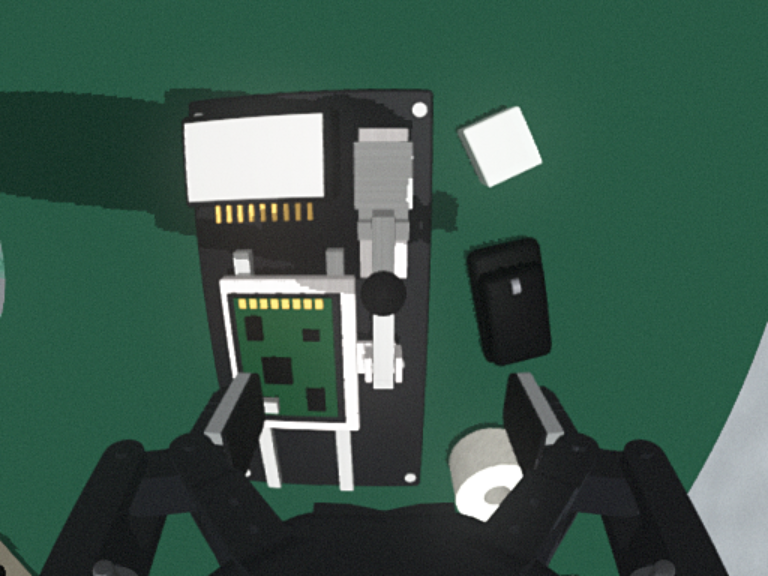

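View pics/L10.png

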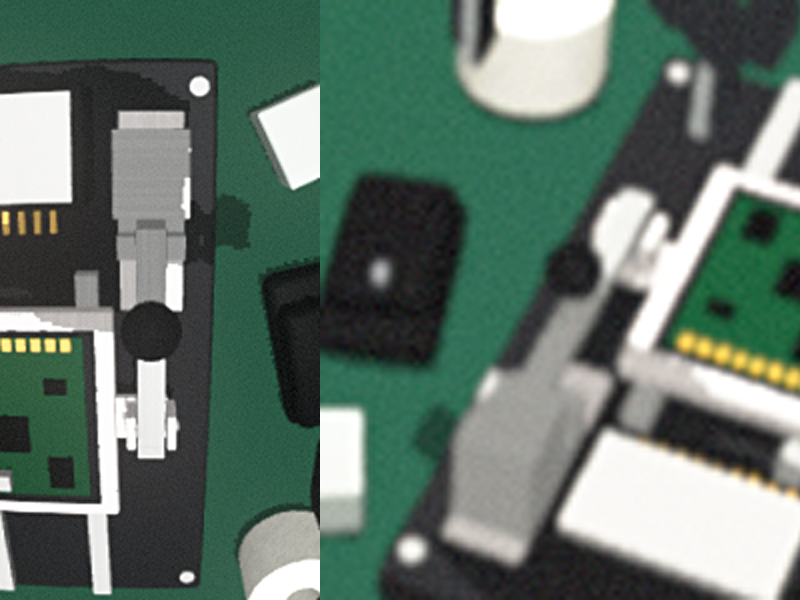

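The carriage has stayed in: knob at (384,293) in the wrist view, bar end in the keeper at (383,215). The bar is level, and the gripper is clear with no load on it.

```bash
python3 -c "
from station import ctrl
print(ctrl.finish_job())"
```

```text
the job is handed in; nothing more can be done
None
```

The fixture is closed and the job is handed in at about 17 s of the 67 s allowed. The carriage stayed latched after I let go; no verdict was reported.

- **What I did:** I gripped the ball knob and raised the bar about 0.17 rad, so the tooth cleared the low wall. I then slid the carriage in about 60 mm and lowered the bar until its height stopped changing. I eased it back 2.5 mm until the tooth rested against the low wall, then opened the gripper and rose clear.
- **Keeper offset:** in the camera images it came out at about +14 mm. Contact with the low wall 2.5 mm back from the middle of the notch agrees with that.
- **Forces:** I only have the readings at the end of each move. At the tool, no single axis read more than about 10 N. At rest the keeper carries roughly the spring force, about 5 to 6 N. I felt no bump against it, but I had no direct measurement of tooth-to-keeper force.
- **Last checks:** after retreating 11 cm, the bar looked level in the notch and the carriage had not moved. The tool force was about zero. The mouse, roll and clear block looked undisturbed, and I never came near them.
- **What disagreed:**
  - The network's point marks for knob and hinge differed by up to about 13 mm between cameras, so I used edges I picked in the images instead.
  - The fixture's sideways position was about 4 mm off from the stated 60 mm line, which did not affect the grasp.
  - With the bar fully down, the tool read about 0.5 mm higher than when I first gripped the knob. I took this as the knob shifting slightly in the grip.

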